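# Shut the drip tap and hold the cold-drip head up at its second stop

### The job

The cold-drip brew is finished: first shut the drip tap by turning its wing handle square across the spout. Then squeeze the release button in the black grip on top of the telescopic post and, keeping it squeezed, draw the post steadily up past its first stop to its second stop, so that the filter cone can be lifted off the carafe. Finish while still holding the post up there by the grip with the button squeezed in, the tap still shut, and leave the carafe, milk jug, tamper and cup as they stand.

Things in the scene. Friction and masses are not known exactly. Their poses are not given: they have to be found in the camera images.
- stand: the fixed cold-drip stand; origin on the counter under the axis of its upright square telescopic post. In its frame the glass vessel (104 mm wide, top 251 mm above the counter with the post down) is carried 135 mm to +y of the post; a spout pipe leaves the vessel towards -x. Base plate 12 mm thick; outer tube 30 mm square, its black collar ends 150 mm above the counter
- wing (a point): the drip tap's wing handle, an upright steel bar 46 mm long (its x axis), 10 mm thick (y), its top 9 mm above this point and underside 13 mm below; it turns about an upright stem through this point and rises with the post. Tap body 21 mm thick begins 27 mm below. In the stand's frame 118 mm to -x and 135 mm to +y of the post, 216 mm above the counter at the start; glass vessel 66 mm from the stem
- tap (a joint): turn of the wing handle in rad, counter-clockwise from above positive: 0 = in line with the spout pipe (the stand's x axis), fully open; 1.571 (or -1.571) = square across the spout, shut. It starts partly open, between 0.2 and 1.0. It has no stop at the shut position, stays where it is left and takes about 0.06 N m to turn
- spout (a point): the elbow of the spout, where it turns down to the drip nozzle, 37 mm beyond the wing's stem; nozzle tip 37 mm below, reaching about 10 mm down into the filter cone while the post is down. Its axes are those of the stand
- grip (a point): where to take the black plastic grip on top of the post: a rigid block 32 mm thick along this point's x axis, 40 mm wide along y, its top 26 mm above this point, underside 34 mm below; centred between the block's faces, on the post's axis. 222 mm above the counter with the post down; at least 60 mm free all round. Moves up with the post; its axes are those of the stand
- button (a point): middle of the outer face of the release button, a steel push button 17 mm wide, 28 mm tall, in the grip's -x face at the height of grip, standing 6 mm proud. Pressed along the grip's +x it goes in flush: squeezing the grip across its two x faces (38 mm over the button, 32 mm when flush), jaws centred on the point grip, presses it
- release (a joint): how far the release button is pressed, in m: 0 = out (latch engaged, the post cannot be raised), 0.006 = flush; the latch is clear from 0.004. Spring 4 N at first, 9 N when flush; it pops out when let go, and the post then latches at the next stop
- post (a joint): height the telescopic post is drawn up, in m: 0 = fully down (start), 0.050 = first stop, 0.100 = second stop, which is also the hard end of the travel. With the button in, the post slides freely (1.5 N of friction) and its moving part of about 0.6 kg sinks back if it is not held
- carafe_mid (a point): middle of the loose glass carafe, 96 mm wide, with a steel filter cone 88 mm wide seated in its neck, 136 mm tall in all, standing on the stand's base plate under the drip nozzle; to be left alone
- milk_jug: loose steel milk jug, 92 mm wide, 110 mm tall, with a handle reaching 75 mm from its middle; origin under its middle; to be left alone
- tamper: loose coffee tamper, steel foot 58 mm wide with a wooden handle, 88 mm tall, standing; origin under its middle; to be left alone
- espresso_cup: loose white espresso cup, 70 mm wide, 62 mm tall; origin under its middle; to be left alone

How it is judged:
On the way, in this order (a step that is already met when the one before it is completed fails the run):
1. the tap is shut, the wing square across the spout within 8 degrees, with the post still down (angle between the x axis of wing and the y axis of spout, either way round below 0.14 rad and value of joint post below 0.01 m), for 0.3 s.
2. with the button squeezed in, the post is drawn up past the first stop (value of joint post above 0.055 m and value of joint release above 0.0045 m), for 0.1 s.
3. the post is held at the second stop (value of joint post above 0.094 m and value of joint release above 0.0045 m and contact force between the fingers and post above 5 N), for 0.3 s.
At the end, for the whole second after the job is handed in: Still gripped (over 5 N) with the button in by 4.5 mm or more, so the latch carries nothing; post within 6 mm of its second stop; wing square across the spout within 8 degrees; carafe upright, and it, jug, tamper and cup within 20 mm of where they stood (all of step 3 and angle between the x axis of wing and the y axis of spout, either way round below 0.14 rad and angle between carafe_mid's own z axis and vertical below 0.1 rad and distance of each of carafe_mid, milk_jug, tamper, espresso_cup from where it was at the start of the episode below 0.02 m); the arm keeps its last pose, push and grip.
It fails at once if the post is drawn up while the tap is not shut (value of joint post above 0.015 m and angle between the x axis of wing and the y axis of spout, either way round above 0.2 rad).
It fails at once if the post is jerked or let drop, faster than 0.4 m/s (velocity of joint post above 0.4 m/s or velocity of joint post below -0.4 m/s).
It fails at once if the carafe tips or is pushed away (angle between carafe_mid's own z axis and vertical above 0.3 rad or distance of carafe_mid from where it was at the start of the episode above 0.03 m).
It fails at once if the milk jug, tamper or cup is pushed away (distance of any of milk_jug, tamper, espresso_cup from where it was at the start of the episode above 0.03 m).
It also fails if it takes over 45 s, if anything falls off the work surface, if the arm or the gripper's body presses on something with over 40 N, if the wrist force passes 120 N, or if a joint passes its speed limit or range.

### The arm

A 7-joint arm with a two-finger parallel gripper is mounted at the origin on the work surface. World frame = base frame: x ahead of the robot, y to its left, z up, the work surface at z = 0. Lengths are in m, angles in rad, forces in N, time in s.
With the tool pointing down it reaches from about 0.425 to 0.875 m from the base axis. Payload 8.4 kg.
Tool frame: the origin (TCP) lies between the finger pads; the fingertips stand 17 mm ahead of it and the grasp point (between the pads) lies 2 mm behind it; z points along the fingers, x is the direction in which the jaws open and shut, and the axes are right-handed (so a half turn about z gives the same grasp; the last joint's range is limited). The gripper opens to 85 mm and grips with 20 to 120 N. Pads are 22 mm wide; open, the fingers measure 114 mm over their backs; the gripper's body (76 mm by 85 mm) begins 54 mm behind the grasp point. The pads swing forward as they close: fully open they stand 13 mm farther back than shut.
Start: joints at [-1.287, 0.333, 0.04, 1.465, -0.013, 1.343, -0.059], TCP at [0.243, 0.603, 0.248] pointing down, gripper open.
Joint ranges: [-2.58, 2.58], [-0.38, 2.09], [-1.3, 1.39], [0.25, 2.4], [-1.5, 4.64], [0.08, 2.09], [-2.65, 2.65]. Speed limits (rad/s): [2.22, 2.22, 2.79, 2.79, 3.14, 3.14, 3.14].

### API

Orientations are given as a rotation vector (axis times angle).
In Python, from bench import manip gives the robot as it stands.
- The arm moves only by the tool play_rows, never from a script. Its argument "motion" is a list of rows, each an object of numbers: "fingers": the closure, from 0 (fully open) to 1 (shut); "tx", "ty", "tz": the shift along the tool's x, y, z in mm; "ax", "ay", "az": the turn, a rotation vector about the tool's x, y, z in rad. A call has exactly 10 rows; each row is the pose to reach, as a shift and turn from the pose commanded when the call began, along the tool's axes at that moment; what a row does not reach only later rows make up. A row lasts 1/12 s, in which the tool goes at most 41.7 mm and 7.16 degrees, less where a joint would pass 70% of its speed; a pose out of reach is approached as far as the arm can. A call with a gripper value outside its range is refused whole. The fingers move at their own pace and stop on an object; the grip force is fixed at half the most. Time passes only in rows, so rows that repeat a pose let the fingers close, or fill a call up. It gives the time, the measured TCP pose, the force and the opening at its end, in the units of the state.
- manip.sense(): the state, without advancing time (a new reading comes with each control period).
- manip.capture(name): name is "side" or "top" or "wrist"; returns (picture, depth): 480x640x3 uint8, red, green, blue; 480x640 float32, m along the optical axis (not along the pixel's ray), 0 where there is no reading.
- manip.get_calibration(name): a dict with "fx", "fy", "cx", "cy" (pixels), "R" (3x3) and "t" (3): a world point X has camera coordinates R X + t; the wrist camera has in their place "tool_from_camera" (4x4, takes a point from camera to tool coordinates, whose origin is the TCP and whose axes are the tool frame's). Camera axes: x right, y down, z forward; pixel columns grow to the right and rows downward; lengths in m; the calibration is good to about 2 mm. A picture is of the moment at which its call begins: read the wrist's pose just before it. get_calibration takes no time and is no camera call.
- manip.sign_off(): hands the job in, once; it reports no verdict.
The state is a dict: "time_s": time; "q": joint angles; "joint_velocities": joint speeds; "joint_torque": joint torques, N m; "tool_pos": TCP position; "tool_rot": TCP orientation; "ft_force": force on the tool from outside, world axes, zero at the start; "wrist_torque": the same for the moment, N m; "gripper_width": finger opening in m.
Only numpy, scipy, OpenCV 4.12 (cv2) and the standard library are available. Lean on these libraries where they do the work, as an engineer would, in place of code of your own. Each camera call takes 0.05 s, during which the arm holds its last target.

## Working session

There is one attempt and no reset: what is moved stays moved. The work goes in short steps, Python scripts to look and compute and a tool call to move; the robot and the scene stay as the last step left them, time stands still between calls to the robot, and variables do not carry over. Pictures are saved under pics/ and viewed, and the job is handed in when it is done.

Besides the shell and the picture viewer there is one more tool, called after ">>>" in YAML: its name, and indented under it one key for each argument. play_rows: Moves the arm, as the interface text tells. Its arguments: {"type":"object","properties":{"motion":{"type":"array","items":{"type":"object","properties":{"fingers":{"type":"number"},"tx":{"type":"number"},"ty":{"type":"number"},"tz":{"type":"number"},"ax":{"type":"number"},"ay":{"type":"number"},"az":{"type":"number"}}}}},"required":["motion"]}

```bash
mkdir -p pics; ls; cat > h.py <<'E'
import numpy as np, cv2
from bench import manip
from scipy.spatial.transform import Rotation as Rn
np.set_printoptions(precision=4,suppress=True)
def world(name,d,cal,pose=None):
    v,u=np.mgrid[0:480,0:640]
    P=np.stack([(u-cal['cx'])/cal['fx']*d,(v-cal['cy'])/cal['fy']*d,d],-1)
    if name=='wrist':
        T=np.array(cal['tool_from_camera']);P=P@T[:3,:3].T+T[:3,3]
        R=Rn.from_rotvec(pose[1]).as_matrix();return P@R.T+np.array(pose[0])
    R=np.array(cal['R']);return (P-np.array(cal['t']))@R
def shot(name,tag):
    s=manip.sense();p,d=manip.capture(name)
    cv2.imwrite(f'pics/{tag}.png',p[:,:,::-1]);np.save(f'pics/{tag}.npy',d)
    W=world(name,d,manip.get_calibration(name),(s['tool_pos'],s['tool_rot']))
    W[d==0]=np.nan;np.save(f'pics/{tag}_W.npy',W);return p,d,W
E
python3 - <<'E'
from h import *
print(manip.sense())
for n in ['side','top','wrist']: shot(n,n+'0')
for n in ['side','top']: 
  c=manip.get_calibration(n);print(n,c, -np.array(c['R']).T@c['t'])
E
```

```text
pics
{'time_s': 0.0, 'q': array([-1.2872,  0.3339,  0.0399,  1.4663, -0.0134,  1.3433, -0.0585]), 'joint_velocities': array([-0.0001, -0.0012,  0.0005, -0.0009, -0.0002,  0.0001,  0.0007]), 'joint_torque': array([ -0.0011, -65.8541,   1.3649, -40.5578,   0.0168,   0.0124,
        -0.    ]), 'tool_pos': array([0.2427, 0.6026, 0.2474]), 'tool_rot': array([ 2.6027,  1.7577, -0.002 ]), 'ft_force': array([-0.5037, -0.4751,  0.1657]), 'wrist_torque': array([ 0.0066,  0.0198, -0.0102]), 'gripper_width': 0.0859544739929558}
side {'fx': 450.3498015043354, 'fy': 450.3498015043354, 'cx': 319.30530967988807, 'cy': 244.93492795075593, 'R': array([[ 0.8549, -0.5187, -0.0075],
       [-0.3815, -0.6188, -0.6867],
       [ 0.3515,  0.59  , -0.7269]]), 't': array([-0.455 ,  0.313 ,  1.0808])} [ 0.1285 -0.6799  0.9971]
top {'fx': 515.9994816992956, 'fy': 515.9994816992956, 'cx': 317.8511910321077, 'cy': 235.5862265216745, 'R': array([[ 0.0073, -0.9998, -0.0168],
       [-0.9946, -0.0055, -0.1039],
       [ 0.1037,  0.0174, -0.9945]]), 't': array([0.0126, 0.5415, 1.2941])} [ 0.4042 -0.007   1.3433]
```

View pics/side0.png

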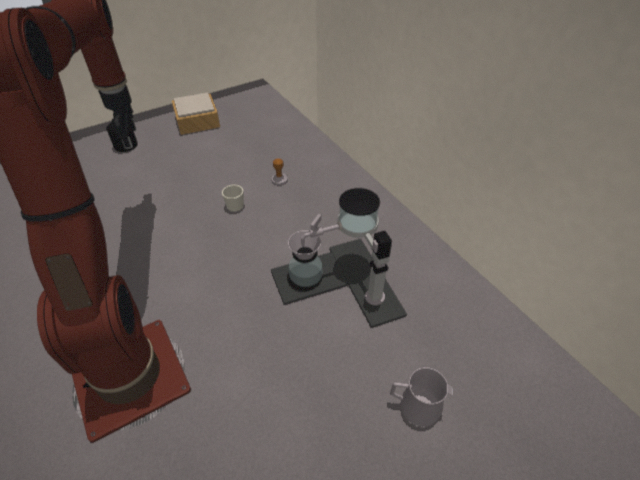

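View pics/top0.png

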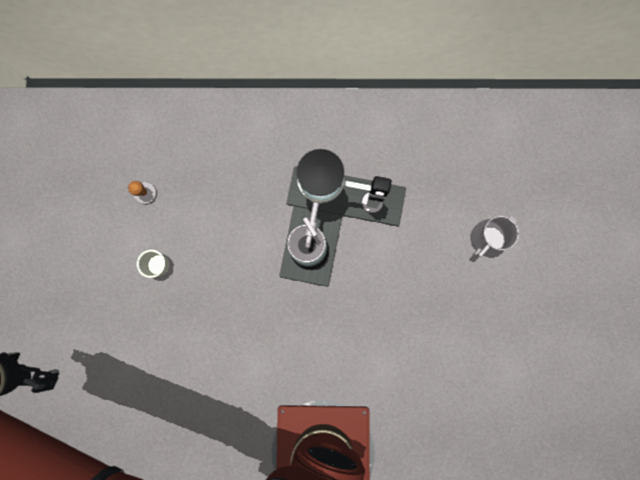

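View pics/wrist0.png

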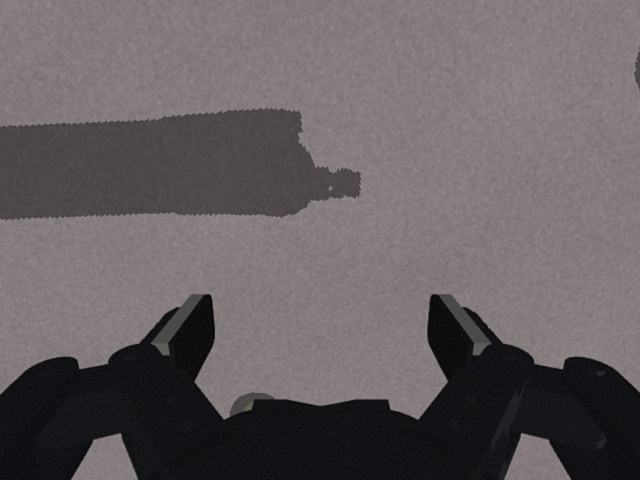

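The top view shows the stand: vessel at (320,175), black grip at (381,188), wing at about (312,230), carafe at (307,245). The cup, tamper and jug stand well clear of it. Next I'll measure these.

```bash
python3 - <<'E'
from h import *
W=np.load('pics/top0_W.npy');im=cv2.imread('pics/top0.png')
cv2.imwrite('pics/topcrop.png',cv2.resize(im[140:300,270:420],None,fx=5,fy=5,interpolation=cv2.INTER_NEAREST)[:600*5])
def box(u0,u1,v0,v1,z0,z1):
    m=np.zeros((480,640),bool);m[v0:v1,u0:u1]=1
    m&=(W[...,2]>z0)&(W[...,2]<z1);return m
# base plate
hsv=cv2.cvtColor(im,cv2.COLOR_BGR2HSV)
print('counter z',np.nanmedian(W[100:150,200:450,2]))
m=box(365,400,170,200,.235,.265);print('grip top',m.sum(),np.nanmedian(W[m],0),W[m].min(0),W[m].max(0))
pts=W[m][:,:2].astype(np.float32);r=cv2.minAreaRect(pts);print(r)
m=box(290,350,145,210,.235,.27);print('vessel top',m.sum(),W[m].min(0),W[m].max(0),cv2.minEnclosingCircle(W[m][:,:2].astype(np.float32)))
m=box(295,330,205,260,.205,.24);print('wing',m.sum())
print(np.c_[np.argwhere(m)[:,::-1],W[m]][::1][:80])
r=cv2.minAreaRect(W[m][:,:2].astype(np.float32));print(r)
for n,b in dict(cup=(135,172,245,282,.03,.07),tamper=(125,160,178,206,.01,.1),jug=(465,522,212,265,.09,.12)).items():
    m=box(*b);print(n,m.sum(),W[m].min(0),W[m].max(0),cv2.minEnclosingCircle(W[m][:,:2].astype(np.float32)))
E
```

```text
counter z 8.690045545697385e-05
grip top 292 [ 0.6294 -0.1227  0.2475] [ 0.6092 -0.1431  0.235 ] [ 0.6497 -0.1015  0.2542]
((0.6287585496902466, -0.12273052334785461), (0.04035457968711853, 0.03799262270331383), 79.92911529541016)
vessel top 1780 [ 0.6059 -0.0412  0.2407] [0.7082 0.0608 0.2584] ((0.6572782397270203, 0.00936038140207529), 0.05214161425828934)
wing 99
[[305.     217.       0.5626   0.0413   0.2183]
 [304.     218.       0.5596   0.0433   0.2238]
 [305.     218.       0.5597   0.0411   0.2226]
 [306.     218.       0.5597   0.0389   0.2231]
 [303.     219.       0.5573   0.0454   0.224 ]
 [304.     219.       0.5572   0.0432   0.2252]
 [305.     219.       0.5571   0.041    0.2259]
 [306.     219.       0.5571   0.0388   0.2259]
 [307.     219.       0.5575   0.0367   0.2228]
 [303.     220.       0.5551   0.0454   0.2239]
 [304.     220.       0.5548   0.0431   0.2261]
 [305.     220.       0.5551   0.041    0.2243]
 [306.     220.       0.5553   0.0389   0.2232]
 [307.     220.       0.5547   0.0365   0.2277]
 [308.     220.       0.5557   0.0346   0.2199]
 [304.     
[... 2883 characters left out ...]
.       0.5303   0.0303   0.2098]
 [311.     232.       0.5287   0.0276   0.2244]
 [312.     232.       0.5289   0.0255   0.2229]
 [313.     232.       0.5291   0.0233   0.2216]
 [314.     232.       0.5285   0.021    0.2266]]
((0.5413047075271606, 0.031385183334350586), (0.04658939316868782, 0.009915726259350777), 32.174564361572266)
cup 338 [0.4319 0.399  0.0302] [0.4995 0.4673 0.0691] ((0.46782270073890686, 0.4333001971244812), 0.0360899493098259)
tamper 452 [0.6258 0.4455 0.0102] [0.6827 0.5003 0.0932] ((0.6538388133049011, 0.4728831648826599), 0.02898998185992241)
jug 365 [ 0.4895 -0.4627  0.09  ] [ 0.5862 -0.3724  0.1163] ((0.5332658290863037, -0.4167250990867615), 0.06219954416155815)
```

```bash
python3 - <<'E'
import cv2
im=cv2.imread('pics/top0.png');cv2.imwrite('pics/topcrop2.png',cv2.resize(im[145:290,275:415],None,fx=4,fy=4,interpolation=cv2.INTER_CUBIC))
im=cv2.imread('pics/side0.png');cv2.imwrite('pics/sidecrop.png',cv2.resize(im[180:330,260:420],None,fx=4,fy=4,interpolation=cv2.INTER_CUBIC))
E
```

```text
(no output)
```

View pics/topcrop2.png

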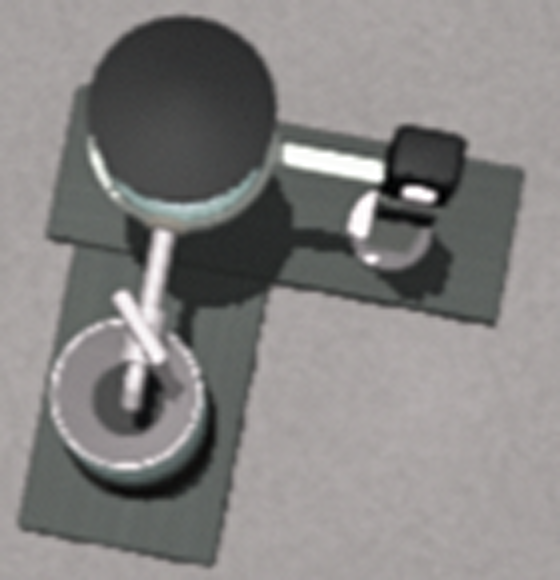

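View pics/sidecrop.png

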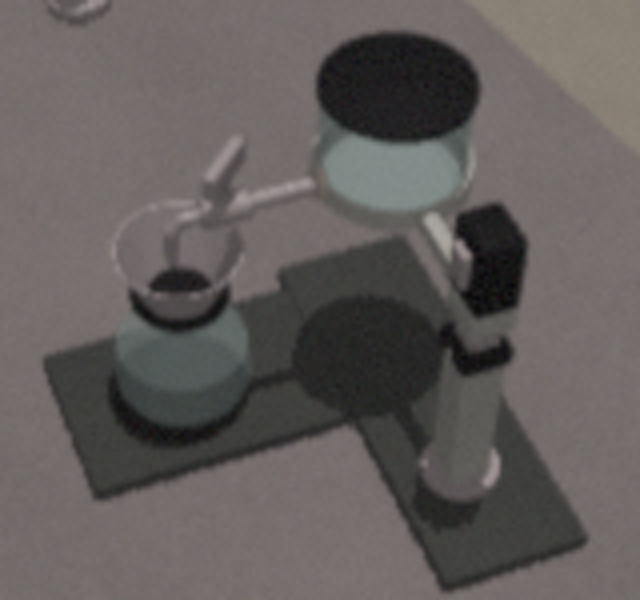

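```bash
cat >> h.py <<'E'
def go(pos,yawdeg):
    s=manip.sense();R=Rn.from_rotvec(s['tool_rot']).as_matrix()
    y=np.radians(yawdeg);c,si=np.cos(y),np.sin(y)
    Rt=np.array([[c,si,0],[si,-c,0],[0,0,-1]])
    print('t',s['time_s'],'pos',s['tool_pos'],'yaw',np.degrees(np.arctan2(R[1,0],R[0,0])),'tilt',R[2,:2],'F',s['ft_force'],'w',s['gripper_width'])
    print('shift mm',R.T@(np.array(pos)-s['tool_pos'])*1e3,'rot',Rn.from_matrix(R.T@Rt).as_rotvec())
E
python3 - <<'E'
from h import *
W=np.load('pics/top0_W.npy')
m=np.zeros((480,640),bool);m[205:240,295:330]=1;m&=(W[...,2]>.219)&(W[...,2]<.235)
P=W[m][:,:2];c=P.mean(0);u,s,v=np.linalg.svd(P-c);print(c,v[0],np.degrees(np.arctan2(*(v[0][::-1]*np.sign(v[0][0])))),cv2.minAreaRect(P.astype(np.float32)))
d=np.array([.6573,.0094])-c;print('yaw',np.degrees(np.arctan2(d[1],d[0])),np.linalg.norm(d))
print(manip.get_calibration('wrist'))
go([.48,.031,.36],-57.8)
go([.541,.031,.36],-57.8)
E
```

```text
[0.5404 0.0309] [-0.837  -0.5472] 33.17397351443793 ((0.5407071113586426, 0.030920298770070076), (0.04507588967680931, 0.009804743342101574), 32.252044677734375)
yaw -10.438646091573549 0.1188583075593416
{'fx': 359.54088833957684, 'fy': 359.54088833957684, 'cx': 320.6258132539412, 'cy': 237.25902659782986, 'tool_from_camera': array([[ 1.    ,  0.0005,  0.0007,  0.0001],
       [-0.0007,  0.9628,  0.2703, -0.0692],
       [-0.0006, -0.2703,  0.9628, -0.1251],
       [ 0.    ,  0.    ,  0.    ,  1.    ]])}
t 0.15 pos [0.2427 0.6026 0.2477] yaw 68.06280641126423 tilt [-0.0012  0.0001] F [0.4819 0.8711 0.0543] w 0.08521512639539237
shift mm [-441.7361  433.6665 -111.7781] rot [0.0014 0.0006 2.1967]
t 0.15 pos [0.2427 0.6026 0.2477] yaw 68.06280641126423 tilt [-0.0012  0.0001] F [0.4819 0.8711 0.0543] w 0.08521512639539237
shift mm [-418.9472  490.2497 -111.8001] rot [0.0014 0.0006 2.1967]
```

>>> play_rows:
  motion:
    - {"tz": -30}
    - {"tz": -60,"tx": -10,"ty": 10,"az": 0.08}
    - {"tz": -90,"tx": -30,"ty": 35,"az": 0.2}
    - {"tz": -112,"tx": -55,"ty": 65,"az": 0.32}
    - {"tz": -112,"tx": -80,"ty": 94,"az": 0.44}
    - {"tz": -112,"tx": -105,"ty": 123,"az": 0.56}
    - {"tz": -112,"tx": -130,"ty": 152,"az": 0.68}
    - {"tz": -112,"tx": -155,"ty": 181,"az": 0.8}
    - {"tz": -112,"tx": -180,"ty": 210,"az": 0.92}
    - {"tz": -112,"tx": -205,"ty": 239,"az": 1.04}

```text
validation failed for argument at $.mo...
```

```bash
python3 - <<'E'
from h import *
go([.541,.031,.36],-57)
E
```

```text
t 0.15 pos [0.2427 0.6026 0.2477] yaw 68.06280641126423 tilt [-0.0012  0.0001] F [0.4819 0.8711 0.0543] w 0.08521512639539237
shift mm [-418.9472  490.2497 -111.8001] rot [0.0014 0.0006 2.1828]
```

>>> play_rows:
  motion:
    - {"fingers": 0,"tx": 0,"ty": 0,"tz": -30,"ax": 0,"ay": 0,"az": 0}
    - {"fingers": 0,"tx": -10,"ty": 10,"tz": -60,"ax": 0,"ay": 0,"az": 0.08}
    - {"fingers": 0,"tx": -30,"ty": 35,"tz": -90,"ax": 0,"ay": 0,"az": 0.2}
    - {"fingers": 0,"tx": -55,"ty": 65,"tz": -112,"ax": 0,"ay": 0,"az": 0.32}
    - {"fingers": 0,"tx": -80,"ty": 94,"tz": -112,"ax": 0,"ay": 0,"az": 0.44}
    - {"fingers": 0,"tx": -105,"ty": 123,"tz": -112,"ax": 0,"ay": 0,"az": 0.56}
    - {"fingers": 0,"tx": -130,"ty": 152,"tz": -112,"ax": 0,"ay": 0,"az": 0.68}
    - {"fingers": 0,"tx": -155,"ty": 181,"tz": -112,"ax": 0,"ay": 0,"az": 0.8}
    - {"fingers": 0,"tx": -180,"ty": 210,"tz": -112,"ax": 0,"ay": 0,"az": 0.92}
    - {"fingers": 0,"tx": -205,"ty": 239,"tz": -112,"ax": 0,"ay": 0,"az": 1.04}

```text
time_s: 0.98
tool_pos: [0.3884, 0.3215, 0.3602]
tool_rot: [-3.134, -0.223, 0.0]
ft_force: [1.4, -0.4, -0.2]
gripper_width: 0.0852
```

```bash
python3 - <<'E'
from h import *
go([.541,.031,.36],-57)
print(manip.sense()['q'])
E
```

```text
t 0.9833 pos [0.3884 0.3215 0.3602] yaw 8.139499885017296 tilt [-0.0002 -0.0002] F [ 1.3926 -0.3531 -0.2197] w 0.08521607833202487
shift mm [109.9728 309.2327   0.1246] rot [-0.      0.0003  1.1369]
[-1.0765 -0.0141  0.295   1.6394  0.0038  1.5158 -0.6396]
```

>>> play_rows:
  motion:
    - {"fingers": 0,"tx": 12,"ty": 33,"tz": 0,"ax": 0,"ay": 0,"az": 0.12}
    - {"fingers": 0,"tx": 24,"ty": 68,"tz": 0,"ax": 0,"ay": 0,"az": 0.24}
    - {"fingers": 0,"tx": 37,"ty": 104,"tz": 0,"ax": 0,"ay": 0,"az": 0.36}
    - {"fingers": 0,"tx": 50,"ty": 140,"tz": 0,"ax": 0,"ay": 0,"az": 0.48}
    - {"fingers": 0,"tx": 63,"ty": 176,"tz": 0,"ax": 0,"ay": 0,"az": 0.6}
    - {"fingers": 0,"tx": 76,"ty": 212,"tz": 0,"ax": 0,"ay": 0,"az": 0.72}
    - {"fingers": 0,"tx": 88,"ty": 246,"tz": 0,"ax": 0,"ay": 0,"az": 0.84}
    - {"fingers": 0,"tx": 99,"ty": 278,"tz": 0,"ax": 0,"ay": 0,"az": 0.96}
    - {"fingers": 0,"tx": 106,"ty": 298,"tz": 0,"ax": 0,"ay": 0,"az": 1.06}
    - {"fingers": 0,"tx": 110,"ty": 308,"tz": 0,"ax": 0,"ay": 0,"az": 1.13}

```text
time_s: 1.82
tool_pos: [0.5429, 0.0311, 0.3603]
tool_rot: [2.762, -1.495, 0.001]
ft_force: [0.1, -0.7, 0.6]
gripper_width: 0.0852
```

```bash
python3 - <<'E'
from h import *
go([.541,.031,.221],-57)
p,d,W=shot('wrist','w1')
go([.541,.031,.221],-57)
print(manip.sense()['q'])
E
```

```text
t 1.8167 pos [0.5429 0.0311 0.3603] yaw -56.84829388008418 tilt [0.001  0.0003] F [ 0.1042 -0.7084  0.5771] w 0.08520831560236783
shift mm [ -1.0403   1.5812 139.3079] rot [ 0.0003 -0.001   0.0026]
t 1.8667 pos [0.5431 0.0306 0.3602] yaw -57.084045047662485 tilt [0.0013 0.0006] F [-0.3629 -1.8565 -0.4359] w 0.08538518985189131
shift mm [ -1.6895   1.5046 139.1726] rot [ 0.0006 -0.0013 -0.0015]
[-0.7362  0.0727  0.6431  1.5675 -0.0422  1.5158 -1.0884]
```

View pics/w1.png

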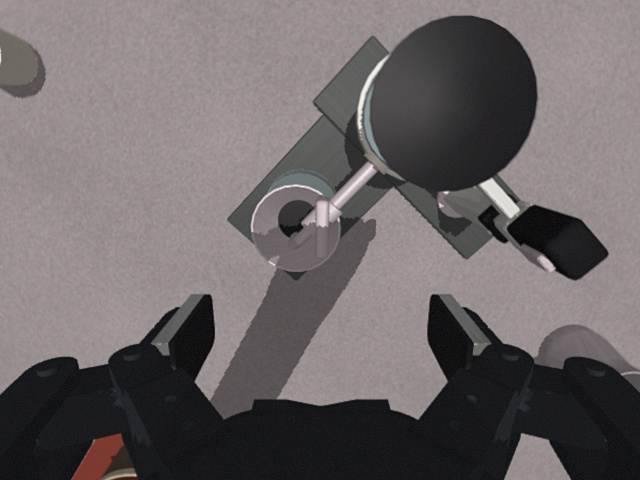

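The wrist view shows the wing at (321,228), lying nearly square to the jaws. The vessel lid is at (448,103) and the grip top at (558,245).

```bash
python3 - <<'E'
from h import *
W=np.load('pics/w1_W.npy')
def sel(u0,u1,v0,v1,z0,z1):
    m=np.zeros((480,640),bool);m[v0:v1,u0:u1]=1;return m&(W[...,2]>z0)&(W[...,2]<z1)
m=sel(300,345,190,262,.218,.235);P=W[m][:,:2];c=P.mean(0);v=np.linalg.svd(P-c)[2][0]
print('wing',m.sum(),c,np.degrees(np.arctan(v[1]/v[0])),cv2.minAreaRect(P.astype(np.float32)),np.median(W[m][:,2]))
m=sel(360,545,10,195,.245,.262);print('vessel',m.sum(),cv2.minEnclosingCircle(W[m][:,:2].astype(np.float32)),np.median(W[m][:,2]))
m=sel(500,620,195,290,.243,.256);print('grip',m.sum(),cv2.minAreaRect(W[m][:,:2].astype(np.float32)),np.median(W[m],0))
E
```

```text
wing 756 [0.5437 0.032 ] 32.986648346082845 ((0.5431362390518188, 0.03127326816320419), (0.04555736482143402, 0.009673875756561756), 32.923095703125) 0.22354326148947673
vessel 23008 ((0.6587658524513245, 0.009186451323330402), 0.05239875242114067) 0.24899587899272319
grip 2398 ((0.6335135698318481, -0.12232259660959244), (0.040166307240724564, 0.03202010691165924), 79.39479064941406) [ 0.6334 -0.1201  0.247 ]
```

>>> play_rows:
  motion:
    - {"fingers": 0.4,"tx": -1,"ty": 0,"tz": 20,"ax": 0,"ay": 0,"az": 0}
    - {"fingers": 0.4,"tx": -1,"ty": 0,"tz": 45,"ax": 0,"ay": 0,"az": 0}
    - {"fingers": 0.4,"tx": -1,"ty": 0,"tz": 70,"ax": 0,"ay": 0,"az": 0}
    - {"fingers": 0.4,"tx": -1,"ty": 0,"tz": 90,"ax": 0,"ay": 0,"az": 0}
    - {"fingers": 0.4,"tx": -1,"ty": 0,"tz": 105,"ax": 0,"ay": 0,"az": 0}
    - {"fingers": 0.4,"tx": -1,"ty": 0,"tz": 118,"ax": 0,"ay": 0,"az": 0}
    - {"fingers": 0.4,"tx": -1,"ty": 0,"tz": 128,"ax": 0,"ay": 0,"az": 0}
    - {"fingers": 0.4,"tx": -1,"ty": 0,"tz": 136,"ax": 0,"ay": 0,"az": 0}
    - {"fingers": 0.4,"tx": -1,"ty": 0,"tz": 141,"ax": 0,"ay": 0,"az": 0}
    - {"fingers": 0.4,"tx": -1,"ty": 0,"tz": 141,"ax": 0,"ay": 0,"az": 0}

```text
time_s: 2.7
tool_pos: [0.5412, 0.0362, 0.2186]
tool_rot: [2.77, -1.48, -0.001]
ft_force: [-0.4, -0.1, 0.7]
gripper_width: 0.0515
```

```bash
python3 - <<'E'
from h import *
go([.5425,.0315,.219],-57)
p,d,W=shot('wrist','w2');shot('side','s2')
im=cv2.imread('pics/s2.png');cv2.imwrite('pics/s2c.png',cv2.resize(im[120:330,220:420],None,fx=2.8,fy=2.8,interpolation=cv2.INTER_CUBIC))
E
```

```text
t 2.7 pos [0.5412 0.0362 0.2186] yaw -56.218621308192525 tilt [-0.0003  0.001 ] F [-0.4374 -0.1058  0.6617] w 0.05153944593570147
shift mm [ 4.6093  1.4919 -0.4275] rot [0.001  0.0003 0.0136]
```

View pics/w2.png

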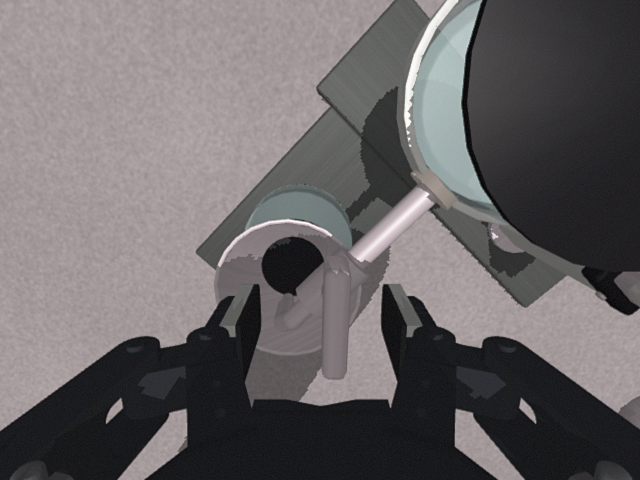

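View pics/s2c.png

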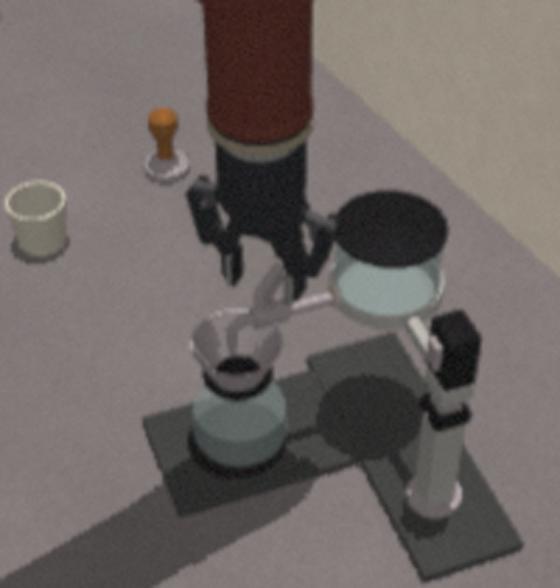

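The wing is at (336,320), about 5 mm to the right of the jaw centre (322). That agrees with the measured TCP error, so I'll correct it before closing.

>>> play_rows:
  motion:
    - {"fingers": 0.4,"tx": 2,"ty": 1,"tz": 0,"ax": 0,"ay": 0,"az": 0.01}
    - {"fingers": 0.4,"tx": 4.5,"ty": 1.5,"tz": 0,"ax": 0,"ay": 0,"az": 0.014}
    - {"fingers": 0.4,"tx": 4.5,"ty": 1.5,"tz": 0,"ax": 0,"ay": 0,"az": 0.014}
    - {"fingers": 0.4,"tx": 4.5,"ty": 1.5,"tz": 0,"ax": 0,"ay": 0,"az": 0.014}
    - {"fingers": 0.4,"tx": 4.5,"ty": 1.5,"tz": 0,"ax": 0,"ay": 0,"az": 0.014}
    - {"fingers": 0.4,"tx": 4.5,"ty": 1.5,"tz": 0,"ax": 0,"ay": 0,"az": 0.014}
    - {"fingers": 0.4,"tx": 4.5,"ty": 1.5,"tz": 0,"ax": 0,"ay": 0,"az": 0.014}
    - {"fingers": 0.4,"tx": 4.5,"ty": 1.5,"tz": 0,"ax": 0,"ay": 0,"az": 0.014}
    - {"fingers": 0.4,"tx": 4.5,"ty": 1.5,"tz": 0,"ax": 0,"ay": 0,"az": 0.014}
    - {"fingers": 0.4,"tx": 4.5,"ty": 1.5,"tz": 0,"ax": 0,"ay": 0,"az": 0.014}

```text
time_s: 3.63
tool_pos: [0.5428, 0.0314, 0.2193]
tool_rot: [2.76, -1.501, -0.0]
ft_force: [0.8, -0.1, -0.4]
gripper_width: 0.0511
```

```bash
python3 - <<'E'
from h import *
go([.5425,.0315,.219],-57)
p,d,W=shot('wrist','w3')
m=np.zeros((480,640),bool);m[240:390,280:380]=1;m&=(W[...,2]>.217)&(W[...,2]<.24)
P=W[m][:,:2];print(m.sum(),P.mean(0),cv2.minAreaRect(P.astype(np.float32)),np.median(W[m][:,2]))
E
```

```text
t 3.6333 pos [0.5428 0.0314 0.2193] yaw -57.062487265216966 tilt [-0.  0.] F [ 0.8418 -0.0778 -0.3743] w 0.05114884776189928
shift mm [-0.2778  0.1834  0.3292] rot [ 0.      0.     -0.0011]
2869 [0.5451 0.0327] ((0.5433586239814758, 0.03148513659834862), (0.045651353895664215, 0.009783745743334293), 32.580448150634766) 0.22356938553107547
```

View pics/w3.png

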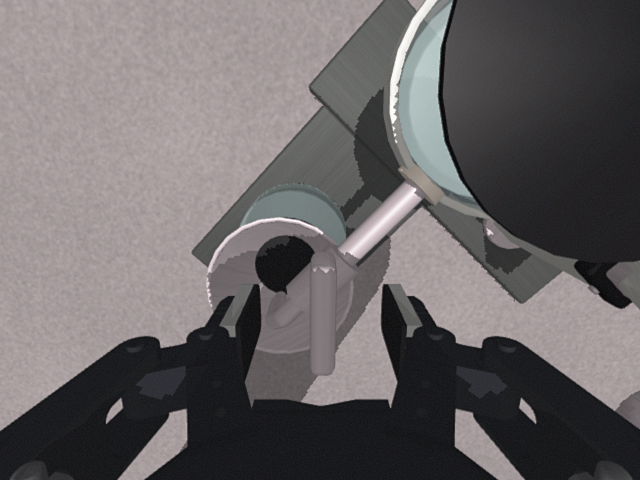

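The wing at (322,320) is now centred between the pads. Closing.

>>> play_rows:
  motion:
    - {"fingers": 0.6,"tx": 0,"ty": 0,"tz": 0,"ax": 0,"ay": 0,"az": 0}
    - {"fingers": 0.75,"tx": 0,"ty": 0,"tz": 0,"ax": 0,"ay": 0,"az": 0}
    - {"fingers": 0.85,"tx": 0,"ty": 0,"tz": 0,"ax": 0,"ay": 0,"az": 0}
    - {"fingers": 0.95,"tx": 0,"ty": 0,"tz": 0,"ax": 0,"ay": 0,"az": 0}
    - {"fingers": 1,"tx": 0,"ty": 0,"tz": 0,"ax": 0,"ay": 0,"az": 0}
    - {"fingers": 1,"tx": 0,"ty": 0,"tz": 0,"ax": 0,"ay": 0,"az": 0}
    - {"fingers": 1,"tx": 0,"ty": 0,"tz": 0,"ax": 0,"ay": 0,"az": 0}
    - {"fingers": 1,"tx": 0,"ty": 0,"tz": 0,"ax": 0,"ay": 0,"az": 0}
    - {"fingers": 1,"tx": 0,"ty": 0,"tz": 0,"ax": 0,"ay": 0,"az": 0}
    - {"fingers": 1,"tx": 0,"ty": 0,"tz": 0,"ax": 0,"ay": 0,"az": 0}

```text
time_s: 4.52
tool_pos: [0.5431, 0.0309, 0.2195]
tool_rot: [2.76, -1.501, 0.001]
ft_force: [4.2, -4.2, 1.6]
gripper_width: 0.0084
```

```bash
python3 - <<'E'
from h import *
go([.5430,.0314,.219],-10.5)
print(manip.sense()['q'])
E
```

```text
t 4.5167 pos [0.5431 0.0309 0.2195] yaw -57.09667042617544 tilt [ 0.0008 -0.0003] F [ 4.206  -4.2427  1.6003] w 0.00844679664258583
shift mm [-0.5217 -0.1927  0.518 ] rot [-0.     -0.0009 -0.8133]
[-0.716   0.1437  0.6395  1.7916 -0.0901  1.235  -1.0483]
```

>>> play_rows:
  motion:
    - {"fingers": 1,"tx": 0,"ty": 0,"tz": 0,"ax": 0,"ay": 0,"az": -0.08}
    - {"fingers": 1,"tx": 0,"ty": 0,"tz": 0,"ax": 0,"ay": 0,"az": -0.17}
    - {"fingers": 1,"tx": 0,"ty": 0,"tz": 0,"ax": 0,"ay": 0,"az": -0.27}
    - {"fingers": 1,"tx": 0,"ty": 0,"tz": 0,"ax": 0,"ay": 0,"az": -0.37}
    - {"fingers": 1,"tx": 0,"ty": 0,"tz": 0,"ax": 0,"ay": 0,"az": -0.47}
    - {"fingers": 1,"tx": 0,"ty": 0,"tz": 0,"ax": 0,"ay": 0,"az": -0.57}
    - {"fingers": 1,"tx": 0,"ty": 0,"tz": 0,"ax": 0,"ay": 0,"az": -0.67}
    - {"fingers": 1,"tx": 0,"ty": 0,"tz": 0,"ax": 0,"ay": 0,"az": -0.75}
    - {"fingers": 1,"tx": 0,"ty": 0,"tz": 0,"ax": 0,"ay": 0,"az": -0.815}
    - {"fingers": 1,"tx": 0,"ty": 0,"tz": 0,"ax": 0,"ay": 0,"az": -0.815}

```text
time_s: 5.35
tool_pos: [0.5433, 0.0307, 0.2195]
tool_rot: [3.129, -0.278, 0.002]
ft_force: [4.3, -5.8, -0.3]
gripper_width: 0.0088
```

```bash
python3 - <<'E'
from h import *
go([.5430,.0314,.219],-10.5)
shot('wrist','w4')
go([.5430,.0314,.219],-10.5)
E
```

```text
t 5.35 pos [0.5433 0.0307 0.2195] yaw -10.157297687290336 tilt [0.0012 0.0005] F [ 4.3133 -5.7856 -0.2949] w 0.008788234042966723
shift mm [-0.4094 -0.6584  0.5026] rot [ 0.0005 -0.0012  0.006 ]
t 5.4 pos [0.5433 0.0307 0.2196] yaw -10.331729095322814 tilt [0.0013 0.0005] F [ 4.0564 -5.7528  1.1236] w 0.009158296233534053
shift mm [-0.4371 -0.6623  0.5537] rot [ 0.0005 -0.0013  0.0029]
```

View pics/w4.png

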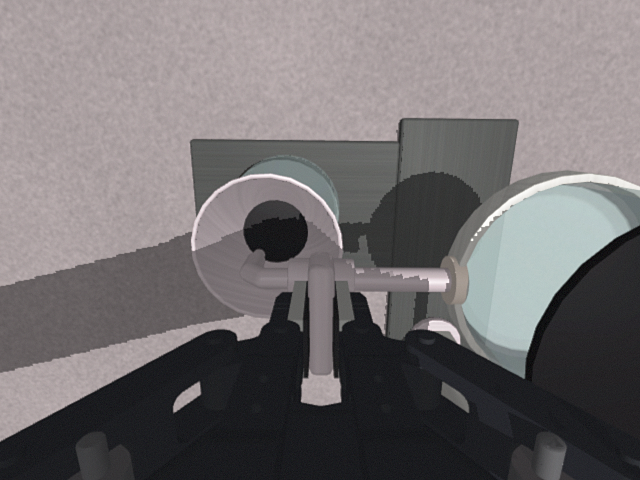

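The wing at (320,310) now lies square across the pipe, which runs horizontally at row 275. I'll open partway and rise straight up.

>>> play_rows:
  motion:
    - {"fingers": 0.8,"tx": 0,"ty": 0,"tz": 0,"ax": 0,"ay": 0,"az": 0}
    - {"fingers": 0.6,"tx": 0,"ty": 0,"tz": 0,"ax": 0,"ay": 0,"az": 0}
    - {"fingers": 0.4,"tx": 0,"ty": 0,"tz": 0,"ax": 0,"ay": 0,"az": 0}
    - {"fingers": 0.4,"tx": 0,"ty": 0,"tz": 0,"ax": 0,"ay": 0,"az": 0}
    - {"fingers": 0.4,"tx": 0,"ty": 0,"tz": -5,"ax": 0,"ay": 0,"az": 0}
    - {"fingers": 0.4,"tx": 0,"ty": 0,"tz": -20,"ax": 0,"ay": 0,"az": 0}
    - {"fingers": 0.4,"tx": 0,"ty": 0,"tz": -40,"ax": 0,"ay": 0,"az": 0}
    - {"fingers": 0.4,"tx": 0,"ty": 0,"tz": -65,"ax": 0,"ay": 0,"az": 0}
    - {"fingers": 0.4,"tx": 0,"ty": 0,"tz": -90,"ax": 0,"ay": 0,"az": 0}
    - {"fingers": 0.4,"tx": 0,"ty": 0,"tz": -115,"ax": 0,"ay": 0,"az": 0}

```text
time_s: 6.23
tool_pos: [0.5425, 0.0314, 0.3358]
tool_rot: [-3.129, 0.284, 0.0]
ft_force: [0.6, 1.1, 0.8]
gripper_width: 0.0515
```

```bash
python3 - <<'E'
from h import *
go([.6335,-.1225,.335],-10.5)
p,d,W=shot('wrist','w5')
m=np.zeros((480,640),bool);m[130:330,280:360]=1;m&=(W[...,2]>.217)&(W[...,2]<.24)
P=W[m][:,:2];print(m.sum(),P.mean(0),cv2.minAreaRect(P.astype(np.float32)),np.median(W[m][:,2]))
m=(W[...,2]>.243)&(W[...,2]<.262);print(cv2.minEnclosingCircle(W[m][:,:2].astype(np.float32)))
E
```

```text
t 6.2333 pos [0.5425 0.0314 0.3358] yaw -10.36683638257342 tilt [-0.0002 -0.0002] F [0.6428 1.0597 0.7995] w 0.051454480997236283
shift mm [117.2149 135.003    0.8014] rot [-0.0002  0.0002  0.0023]
942 [0.543  0.0327] ((0.5427924394607544, 0.03182639181613922), (0.045279573649168015, 0.009954947046935558), 80.01978302001953) 0.22349698239221072
((0.650945782661438, -0.04137643054127693), 0.10330628603696823)
```

View pics/w5.png

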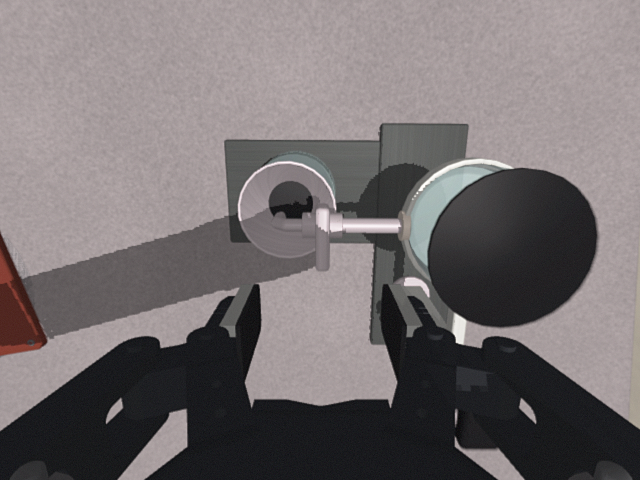

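The wing at (322,238) measures 80.0° against the ideal 79.5°, so the tap is shut. Next I'll move over the grip.

>>> play_rows:
  motion:
    - {"fingers": 0.1,"tx": 8,"ty": 9,"tz": 0,"ax": 0,"ay": 0,"az": 0}
    - {"fingers": 0.1,"tx": 25,"ty": 29,"tz": 0,"ax": 0,"ay": 0,"az": 0}
    - {"fingers": 0.1,"tx": 45,"ty": 52,"tz": 0,"ax": 0,"ay": 0,"az": 0}
    - {"fingers": 0.1,"tx": 65,"ty": 75,"tz": 0,"ax": 0,"ay": 0,"az": 0}
    - {"fingers": 0.1,"tx": 85,"ty": 98,"tz": 0,"ax": 0,"ay": 0,"az": 0}
    - {"fingers": 0.1,"tx": 102,"ty": 118,"tz": 0,"ax": 0,"ay": 0,"az": 0}
    - {"fingers": 0.1,"tx": 112,"ty": 129,"tz": 0,"ax": 0,"ay": 0,"az": 0}
    - {"fingers": 0.1,"tx": 117,"ty": 135,"tz": 0,"ax": 0,"ay": 0,"az": 0}
    - {"fingers": 0.1,"tx": 117,"ty": 135,"tz": 0,"ax": 0,"ay": 0,"az": 0}
    - {"fingers": 0.1,"tx": 117,"ty": 135,"tz": 0,"ax": 0,"ay": 0,"az": 0}

```text
time_s: 7.12
tool_pos: [0.6335, -0.1219, 0.3342]
tool_rot: [-3.128, 0.284, 0.001]
ft_force: [-0.9, 0.2, 0.3]
gripper_width: 0.0769
```

```bash
python3 - <<'E'
from h import *
go([.6335,-.1225,.220],-10.5)
p,d,W=shot('wrist','w6')
m=np.zeros((480,640),bool);m[150:400,200:440]=1;m&=(W[...,2]>.243)&(W[...,2]<.256)
P=W[m][:,:2];print(m.sum(),P.mean(0),cv2.minAreaRect(P.astype(np.float32)),np.median(W[m][:,2]))
E
```

```text
t 7.1167 pos [ 0.6335 -0.1219  0.3342] yaw -10.371694567799164 tilt [-0.0005 -0.0002] F [-0.9042  0.1956  0.3468] w 0.07692810157469805
shift mm [  0.1971   0.5685 114.2382] rot [-0.0002  0.0005  0.0022]
2892 [ 0.634  -0.1216] ((0.6338154077529907, -0.12242135405540466), (0.03850501775741577, 0.03183572366833687), 79.40948486328125) 0.2471541102711024
```

View pics/w6.png

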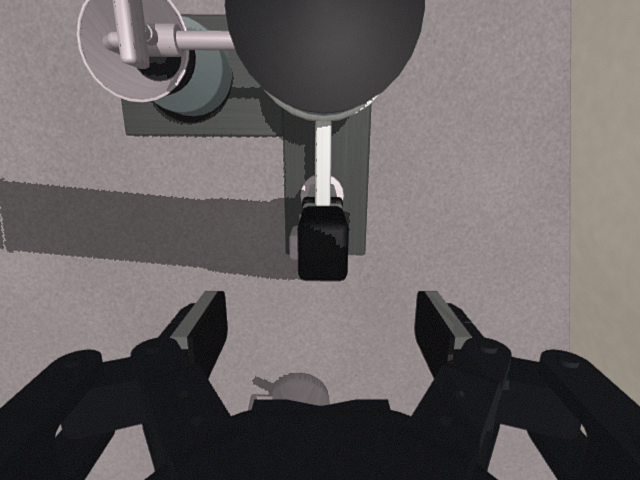

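The grip top at (323,243) is centred between the jaws and measures (0.634,-0.122). I'll descend.

>>> play_rows:
  motion:
    - {"fingers": 0.1,"tx": 0.3,"ty": 0.5,"tz": 15,"ax": 0,"ay": 0,"az": 0}
    - {"fingers": 0.1,"tx": 0.3,"ty": 0.5,"tz": 35,"ax": 0,"ay": 0,"az": 0}
    - {"fingers": 0.1,"tx": 0.3,"ty": 0.5,"tz": 53,"ax": 0,"ay": 0,"az": 0}
    - {"fingers": 0.1,"tx": 0.3,"ty": 0.5,"tz": 68,"ax": 0,"ay": 0,"az": 0}
    - {"fingers": 0.1,"tx": 0.3,"ty": 0.5,"tz": 80,"ax": 0,"ay": 0,"az": 0}
    - {"fingers": 0.1,"tx": 0.3,"ty": 0.5,"tz": 91,"ax": 0,"ay": 0,"az": 0}
    - {"fingers": 0.1,"tx": 0.3,"ty": 0.5,"tz": 101,"ax": 0,"ay": 0,"az": 0}
    - {"fingers": 0.1,"tx": 0.3,"ty": 0.5,"tz": 109,"ax": 0,"ay": 0,"az": 0}
    - {"fingers": 0.1,"tx": 0.3,"ty": 0.5,"tz": 114,"ax": 0,"ay": 0,"az": 0}
    - {"fingers": 0.1,"tx": 0.3,"ty": 0.5,"tz": 114,"ax": 0,"ay": 0,"az": 0}

```text
time_s: 8.0
tool_pos: [0.6335, -0.1229, 0.2193]
tool_rot: [3.129, -0.284, -0.002]
ft_force: [0.3, 0.7, 0.4]
gripper_width: 0.0769
```

```bash
python3 - <<'E'
from h import *
go([.6338,-.1224,.220],-10.5)
p,d,W=shot('wrist','w7')
go([.6338,-.1224,.220],-10.5)
E
```

```text
t 8.0 pos [ 0.6335 -0.1229  0.2193] yaw -10.36739852110339 tilt [-0.0012  0.0002] F [0.3462 0.7355 0.376 ] w 0.07686664476734809
shift mm [ 0.2465 -0.5348 -0.6559] rot [0.0002 0.0012 0.0023]
t 8.05 pos [ 0.6337 -0.1231  0.2201] yaw -10.375775858412332 tilt [-0.0004  0.0001] F [0.5434 0.0909 0.6642] w 0.07714731234765206
shift mm [-0.0559 -0.6616  0.1312] rot [0.0001 0.0004 0.0022]
```

View pics/w7.png

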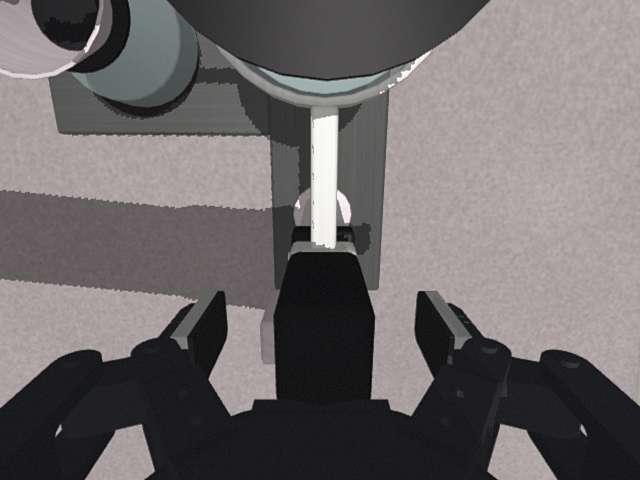

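The grip block spans columns 275–374 with the button at (268,335), both centred between the pads. I'll close and check the opening and the force.

>>> play_rows:
  motion:
    - {"fingers": 0.25,"tx": 0,"ty": -0.5,"tz": 0,"ax": 0,"ay": 0,"az": 0}
    - {"fingers": 0.35,"tx": 0,"ty": -0.5,"tz": 0,"ax": 0,"ay": 0,"az": 0}
    - {"fingers": 0.45,"tx": 0,"ty": -0.5,"tz": 0,"ax": 0,"ay": 0,"az": 0}
    - {"fingers": 0.55,"tx": 0,"ty": -0.5,"tz": 0,"ax": 0,"ay": 0,"az": 0}
    - {"fingers": 0.65,"tx": 0,"ty": -0.5,"tz": 0,"ax": 0,"ay": 0,"az": 0}
    - {"fingers": 0.8,"tx": 0,"ty": -0.5,"tz": 0,"ax": 0,"ay": 0,"az": 0}
    - {"fingers": 1,"tx": 0,"ty": -0.5,"tz": 0,"ax": 0,"ay": 0,"az": 0}
    - {"fingers": 1,"tx": 0,"ty": -0.5,"tz": 0,"ax": 0,"ay": 0,"az": 0}
    - {"fingers": 1,"tx": 0,"ty": -0.5,"tz": 0,"ax": 0,"ay": 0,"az": 0}
    - {"fingers": 1,"tx": 0,"ty": -0.5,"tz": 0,"ax": 0,"ay": 0,"az": 0}

```text
time_s: 8.88
tool_pos: [0.6345, -0.1228, 0.2211]
tool_rot: [3.129, -0.284, 0.003]
ft_force: [2.2, -1.3, 5.5]
gripper_width: 0.0311
```

```bash
python3 - <<'E'
from h import *
go([.6338,-.1224,.320],-10.5)
E
```

```text
t 8.8833 pos [ 0.6345 -0.1228  0.2211] yaw -10.3878330129396 tilt [ 0.0017 -0.0001] F [ 2.1617 -1.2546  5.4888] w 0.03110812884852424
shift mm [ -0.5933  -0.2838 -98.8571] rot [-0.0001 -0.0017  0.002 ]
```

The opening reads 31 mm, about 1 mm low as it did on the wing, so the button is flush. I'll draw up gently.

>>> play_rows:
  motion:
    - {"fingers": 1,"tx": 0,"ty": 0,"tz": -2,"ax": 0,"ay": 0,"az": 0}
    - {"fingers": 1,"tx": 0,"ty": 0,"tz": -5,"ax": 0,"ay": 0,"az": 0}
    - {"fingers": 1,"tx": 0,"ty": 0,"tz": -9,"ax": 0,"ay": 0,"az": 0}
    - {"fingers": 1,"tx": 0,"ty": 0,"tz": -14,"ax": 0,"ay": 0,"az": 0}
    - {"fingers": 1,"tx": 0,"ty": 0,"tz": -19,"ax": 0,"ay": 0,"az": 0}
    - {"fingers": 1,"tx": 0,"ty": 0,"tz": -24,"ax": 0,"ay": 0,"az": 0}
    - {"fingers": 1,"tx": 0,"ty": 0,"tz": -28,"ax": 0,"ay": 0,"az": 0}
    - {"fingers": 1,"tx": 0,"ty": 0,"tz": -31,"ax": 0,"ay": 0,"az": 0}
    - {"fingers": 1,"tx": 0,"ty": 0,"tz": -33,"ax": 0,"ay": 0,"az": 0}
    - {"fingers": 1,"tx": 0,"ty": 0,"tz": -34,"ax": 0,"ay": 0,"az": 0}

```text
time_s: 9.72
tool_pos: [0.6345, -0.1228, 0.2536]
tool_rot: [3.128, -0.284, 0.001]
ft_force: [8.1, -2.7, -7.5]
gripper_width: 0.0315
```

```bash
python3 - <<'E'
from h import *
go([.6338,-.1224,.320],-10.5)
p,d,W=shot('wrist','w8')
E
```

```text
t 9.7167 pos [ 0.6345 -0.1228  0.2536] yaw -10.384937391415384 tilt [0.0009 0.0007] F [ 8.1154 -2.7119 -7.4551] w 0.03146750206982192
shift mm [ -0.6515  -0.1818 -66.4123] rot [ 0.0007 -0.0009  0.002 ]
```

View pics/w8.png

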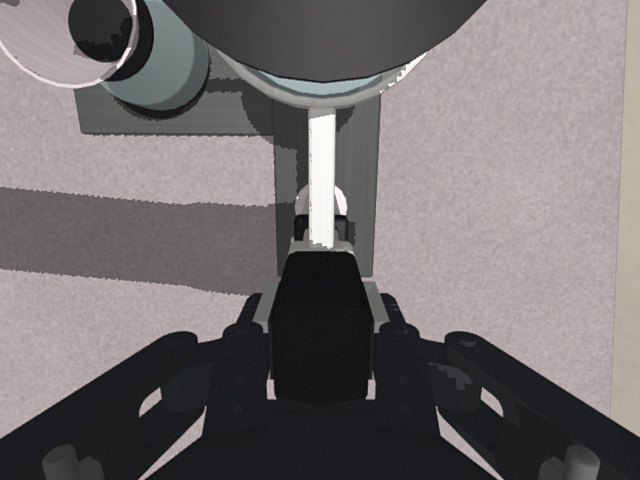

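The block still sits between the pads at (322,325) and has risen with them. The load is 7.5 N, which is just the weight plus friction. Continuing up.

>>> play_rows:
  motion:
    - {"fingers": 1,"tx": 0,"ty": 0,"tz": -3,"ax": 0,"ay": 0,"az": 0}
    - {"fingers": 1,"tx": 0,"ty": 0,"tz": -8,"ax": 0,"ay": 0,"az": 0}
    - {"fingers": 1,"tx": 0,"ty": 0,"tz": -14,"ax": 0,"ay": 0,"az": 0}
    - {"fingers": 1,"tx": 0,"ty": 0,"tz": -21,"ax": 0,"ay": 0,"az": 0}
    - {"fingers": 1,"tx": 0,"ty": 0,"tz": -28,"ax": 0,"ay": 0,"az": 0}
    - {"fingers": 1,"tx": 0,"ty": 0,"tz": -35,"ax": 0,"ay": 0,"az": 0}
    - {"fingers": 1,"tx": 0,"ty": 0,"tz": -41,"ax": 0,"ay": 0,"az": 0}
    - {"fingers": 1,"tx": 0,"ty": 0,"tz": -46,"ax": 0,"ay": 0,"az": 0}
    - {"fingers": 1,"tx": 0,"ty": 0,"tz": -49,"ax": 0,"ay": 0,"az": 0}
    - {"fingers": 1,"tx": 0,"ty": 0,"tz": -51,"ax": 0,"ay": 0,"az": 0}

```text
time_s: 10.6
tool_pos: [0.6344, -0.1228, 0.3046]
tool_rot: [3.128, -0.284, 0.001]
ft_force: [7.8, -2.6, -7.1]
gripper_width: 0.0312
```

```bash
python3 - <<'E'
from h import *
go([.6338,-.1224,.320],-10.5)
E
```

```text
t 10.6 pos [ 0.6344 -0.1228  0.3046] yaw -10.388259179286365 tilt [0.0006 0.0008] F [ 7.7821 -2.5988 -7.1434] w 0.031156935649889746
shift mm [ -0.6809  -0.2519 -15.4446] rot [ 0.0008 -0.0006  0.002 ]
```

>>> play_rows:
  motion:
    - {"fingers": 1,"tx": 0,"ty": 0,"tz": -2,"ax": 0,"ay": 0,"az": 0}
    - {"fingers": 1,"tx": 0,"ty": 0,"tz": -4.5,"ax": 0,"ay": 0,"az": 0}
    - {"fingers": 1,"tx": 0,"ty": 0,"tz": -7,"ax": 0,"ay": 0,"az": 0}
    - {"fingers": 1,"tx": 0,"ty": 0,"tz": -9.5,"ax": 0,"ay": 0,"az": 0}
    - {"fingers": 1,"tx": 0,"ty": 0,"tz": -12,"ax": 0,"ay": 0,"az": 0}
    - {"fingers": 1,"tx": 0,"ty": 0,"tz": -14,"ax": 0,"ay": 0,"az": 0}
    - {"fingers": 1,"tx": 0,"ty": 0,"tz": -15,"ax": 0,"ay": 0,"az": 0}
    - {"fingers": 1,"tx": 0,"ty": 0,"tz": -16,"ax": 0,"ay": 0,"az": 0}
    - {"fingers": 1,"tx": 0,"ty": 0,"tz": -16,"ax": 0,"ay": 0,"az": 0}
    - {"fingers": 1,"tx": 0,"ty": 0,"tz": -16,"ax": 0,"ay": 0,"az": 0}

```text
time_s: 11.43
tool_pos: [0.6344, -0.1228, 0.3203]
tool_rot: [3.128, -0.284, 0.001]
ft_force: [8.0, -1.9, -5.4]
gripper_width: 0.0315
```

```bash
python3 - <<'E'
from h import *
go([.6338,-.1224,.320],-10.5)
for n in ('wrist','side','top'):
    p,d,W=shot(n,n+'9')
    if n=='wrist':print('grip top z(wrist)',np.nanmedian(W[300:380,300:345,2]))
    if n=='top':
        m=np.zeros((480,640),bool);m[195:260,285:335]=1;m&=(W[...,2]>.31)&(W[...,2]<.335)
        P=W[m][:,:2];print('wing',m.sum(),cv2.minAreaRect(P.astype(np.float32)) if m.sum()>5 else 0,np.median(W[m][:,2]))
        for k,b in dict(cup=(135,172,245,282,.03,.07),tamper=(125,160,178,206,.01,.1),jug=(465,522,212,265,.09,.12)).items():
            u0,u1,v0,v1,z0,z1=b;m=np.zeros((480,640),bool);m[v0:v1,u0:u1]=1;m&=(W[...,2]>z0)&(W[...,2]<z1);print(k,cv2.minEnclosingCircle(W[m][:,:2].astype(np.float32)))
im=cv2.imread('pics/side9.png');cv2.imwrite('pics/side9c.png',cv2.resize(im[100:330,220:450],None,fx=2.5,fy=2.5,interpolation=cv2.INTER_CUBIC))
E
```

```text
t 11.4333 pos [ 0.6344 -0.1228  0.3203] yaw -10.390905174190094 tilt [0.0005 0.0008] F [ 8.0442 -1.8509 -5.3988] w 0.03146259085952052
shift mm [-0.6804 -0.2738  0.337 ] rot [ 0.0008 -0.0005  0.0019]
grip top z(wrist) 0.34643956878782106
wing 129 ((0.541264533996582, 0.031024465337395668), (0.04525956138968468, 0.010358646512031555), 79.02635955810547) 0.3231030301490584
cup ((0.4674445688724518, 0.4341222047805786), 0.035722170025110245)
tamper ((0.6545445322990417, 0.47359025478363037), 0.029578326269984245)
jug ((0.5345448851585388, -0.41573747992515564), 0.06240666285157204)
```

View pics/side9c.png

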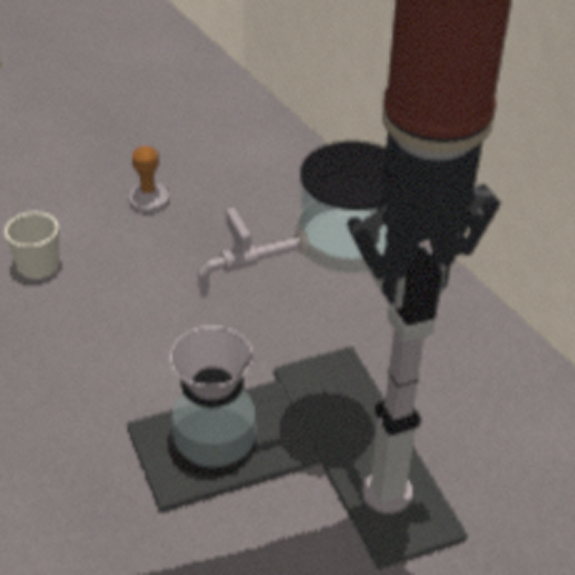

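View pics/top9.png

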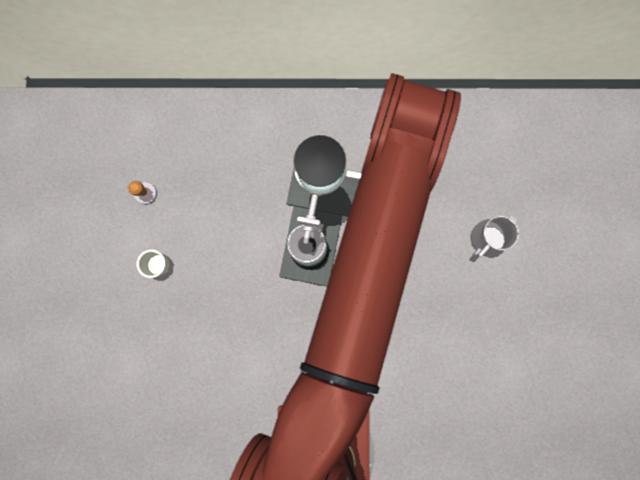

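Both views put the post about 99 mm up: the wing top went from 0.224 to 0.323 m and the grip top from 0.247 to 0.346 m. The wing is still square (79.0° against 79.5°), and the loose objects haven't moved. Handing in.

```bash
python3 - <<'E'
from h import *
print(manip.sign_off()); s=manip.sense();print(s['time_s'],s['tool_pos'],s['ft_force'],s['gripper_width'])
E
```

```text
the job is handed in; nothing more can be done
None
the job is handed in; nothing more can be done
```

I shut the drip tap, then squeezed the release button and drew the post up to its second stop. The job was handed in at about 11.6 s, with the grip still held and the button in. No verdict is reported.

My last checks, just before hand-in:
- **Tap:** the wing is at 79.0° in the top view (80.0° from the wrist camera before the lift). Square across the spout is about 79.5°, so it is well inside the 8° limit.
- **Post:** it is about 99 mm up, measured from the rise of the TCP, the grip top and the wing top. That is within 1 mm of the second stop, and the end stop did not push back.
- **Button:** the opening reads 31.5 mm. The gripper reads about 1 mm low, as it did on the 10 mm wing, so the button is flush.
- **Loose objects:** the cup, tamper and jug measure within 2 mm of where they started. The carafe looks upright and in place in the pictures, but I did not measure its final position.
- **Force:** the wrist shows a side force of about 8 N from the jaws being slightly off-centre on the grip, well below the limits.

The first move call was refused because some fields were missing; the arm did not move.

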